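# Check the hinges of two dose cases and reject the stiff one

### The arm

A 6-joint arm with a two-finger parallel gripper is mounted at the origin on the work surface. World frame = base frame: x ahead of the robot, y to its left, z up, the work surface at z = 0. Lengths are in mm, angles in rad, forces in N, time in s.
With the tool pointing down it reaches from about 350 to 1000 mm from the base axis. Payload 7.1 kg.
Tool frame: the origin (TCP) lies at the very end of the fingers, on their centre line; the grasp point (between the pads) lies 19 mm behind it; z points along the fingers, y is the direction in which the jaws open and shut (so a half turn about z gives the same grasp; the last joint's range is limited). The gripper opens to 85 mm and grips with 20 to 120 N. Pads are 22 mm wide; open, the fingers measure 114 mm over their backs; the gripper's body (76 mm by 85 mm) begins 54 mm behind the grasp point. The pads swing forward as they close: fully open they stand 13 mm farther back than shut.
Start: joints at [1.154, 0.423, 1.63, -0, 1.089, -0.019], TCP at [242.087, 576.193, 231.319] pointing down, gripper open.
Joint ranges: [-3, 3], [-0.9, 2.11], [0.09, 2.58], [-1.31, 4.45], [0.11, 2.69], [-2.54, 2.54]. Speed limits (rad/s): [2.39, 2.39, 3.01, 3.14, 3.14, 3.14].

### API

Orientations are given as a unit quaternion [x, y, z, w].
In Python, from station import get_state, capture, calibration, hand_in gives the robot as it stands. The module is installed in compiled form; this text tells all that it offers.
- The arm moves only by the tool drive_tool, never from a script. Its argument "rows" is a list of rows, each a list of 3 entries, a list of its own where there are three numbers: the opening, from -1 (shut) to 1 (fully open), then the shift along the tool's x, y, z in cm, then the turn about the tool's z in rad. A call has 1 to 12 rows; each row is the pose to reach, as a shift and turn from the pose commanded when the call began, along the tool's axes at that moment; what a row does not reach only later rows make up. A row lasts 1/12 s, in which the tool goes at most 41.7 mm and 7.16 degrees, less where a joint would pass 70% of its speed; a pose out of reach is approached as far as the arm can. A call with a gripper value outside its range is refused whole. The fingers move at their own pace and stop on an object; "force" is the grip in N (left out, the last holds). Time passes only in rows, so rows that repeat a pose let the fingers close. It gives the time, the measured TCP pose, the force and the opening at its end, in the units of the state.
- get_state(): the state, without advancing time (a new reading comes with each control period).
- capture(name): name is "scene" or "side" or "wrist"; returns the picture (384x512x3 uint8, red, green, blue); there is no depth.
- calibration(name): a dict with "fx", "fy", "cx", "cy" (pixels), "cam_to_world" (4x4, takes a point from camera to world coordinates); the wrist camera has in their place "tool_from_camera" (4x4, takes a point from camera to tool coordinates, whose origin is the TCP and whose axes are the flange's). Camera axes: x right, y up, looking along -z (the intrinsics and any distortion apply to the point x, -y, -z); pixel columns grow to the right and rows downward; lengths in mm; the calibration is good to about 2 mm. A picture is of the moment at which its call begins: read the wrist's pose just before it. calibration takes no time and is no camera call.
- hand_in(): hands the job in, once; it reports no verdict.
The state is a dict: "clock": time; "joint_pos": joint angles; "dq": joint speeds; "joint_efforts": joint torques, N m; "tcp_pos": TCP position; "ee_rot": TCP orientation; "contact_force": force on the tool from outside, world axes, zero at the start; "torque": the same for the moment, N m; "grip_width": finger opening in mm.
Only numpy, scipy, OpenCV 4.12 (cv2) and the standard library are available. Lean on these libraries where they do the work, as an engineer would, in place of code of your own. Each camera call takes 0.05 s, during which the arm holds its last target. There are 200 camera calls.

### The job

On the green mat, check the lid hinge of each flip-top dose case, first the one lying there, then the one from the blue tray, which you bring over and set down on the mat beside it: raise the lid by its orange bar to about half open (45 degrees) and let go; a good lid drops shut by itself, a stiff one stays up. Shut the stiff case and lay it flat in the red tray, and leave the good one shut and flat on the mat. Set cases down rather than dropping them, keep them level, and leave everything else undisturbed.

Things in the scene. Friction and masses are not known exactly. Their poses are not given: they have to be found in the camera images.
- case_p: Loose flip-top dose case, 0.4-0.6 kg. Cream base 110 mm long (x), 62 wide (y), 32 high, 3 mm walls; teal lid 110 x 56, 12 thick; 45 mm high shut. Origin: centre of the underside. Hinge along y at the +x end; orange pull bar out in front of the -x end (toward the robot): shut, at x -79, z 38.5 mm. Carry it by the base's long sides. Looks like case_q: one of the two is stiff, found by trying.
- case_q: Loose flip-top dose case, the same as case_p in every size and look (its description holds for both). One of the two has a stiff hinge and the other a free one; which is which is found only by trying.
- lid_p (a joint): Lid angle of case_p in rad: 0 shut, grows as the lid rises, stop at 1.7. Bar circle radius 134 mm about the hinge. Let go half open, a free lid falls shut in about 0.5 s; a stiff one stays put, and takes about 1 N at the bar to raise, under 1 N to push or lead shut.
- bar_p (a point): Centre of the orange pull bar of case_p's lid: a bar along the case's y, 14 mm thick and 38 mm long over its round ends, on a 14 mm wide stem. Pinched by its two round ends it turns between the fingers as the lid swings.
- hinge_p (a point): Point on the hinge axis of case_p, middle of its width, 32 mm above its underside; the axis is the case's y.
- lid_q (a joint): Lid angle of case_q in rad: 0 shut, grows as the lid rises, stop at 1.7. Bar circle radius 134 mm about the hinge. Let go half open, a free lid falls shut in about 0.5 s; a stiff one stays put, and takes about 1 N at the bar to raise, under 1 N to push or lead shut.
- bar_q (a point): Centre of the orange pull bar of case_q's lid: a bar along the case's y, 14 mm thick and 38 mm long over its round ends, on a 14 mm wide stem. Pinched by its two round ends it turns between the fingers as the lid swings.
- hinge_q (a point): Point on the hinge axis of case_q, middle of its width, 32 mm above its underside; the axis is the case's y.
- check_mat: Fixed dark green checking mat, 200 mm (its x) x 260 mm (its y), 4 mm thick. Origin: centre of its underside, on the counter. One case starts on its half toward -y (50 to 75 mm from the middle); the other half is empty.
- delivery_tray: Blue delivery tray, fixed, 260 mm (its x) x 170 mm (its y), floor 4 mm thick, 4 mm thick rims 14 mm above the counter. Origin: centre of its underside. One case lies in it, about 40 mm to -x of its middle; the pill bottle stands at its +x end. It may be to the left or right of the mat.
- reject_tray: Red reject tray, fixed, 260 mm (its x) x 170 mm (its y), floor 4 mm thick, 4 mm thick rims 14 mm above the counter. Origin: centre of its underside. Its +x end holds a yellow carton; the space from there to the -x rim, centred about x = -20 mm, is empty. On the opposite side of the mat from the blue tray.
- pill_bottle: White pill bottle, 40 mm across, 70 mm high, at the +x end of the blue tray. Origin: centre of its underside. Bystander, to be left alone.
- small_carton: Yellow carton 35 x 90 x 45 mm high, at the +x end of the red tray. Origin: centre of its underside. Bystander, to be left alone.
- amber_jar: Amber jar, 60 mm across, 100 mm high, behind the mat. Origin: centre of its underside. Bystander, to be left alone.
- white_carton: White carton with a red band, 70 x 130 x 60 mm high, behind the mat. Origin: centre of its underside. Bystander, to be left alone.
- blue_carton: Blue carton 80 x 100 x 90 mm high, behind and to the right of the mat. Origin: centre of its underside. Bystander, to be left alone.
- pen_cup: Grey pen cup, 70 mm across, 90 mm high, behind the left-hand tray. Origin: centre of its underside. Bystander, to be left alone.

How it is judged (in metres and radians):
On the way, in this order (a step that is already met when the one before it is completed fails the run):
1. the case that started on the mat has had its lid let go while at least 0.35 rad (20 degrees) open, the case still there (((x of case_p in the frame of check_mat between -0.1 and 0.1 m and y of case_p in the frame of check_mat between -0.13 and 0.13 m and z of case_p in the frame of check_mat below 0.02 m and distance of case_p from where it was at the start of the episode below 0.06 m and value of joint lid_p above 0.35 rad and contact force between each of the arm, the fingers and case_p below 0.05 N) or (x of case_q in the frame of check_mat between -0.1 and 0.1 m and y of case_q in the frame of check_mat between -0.13 and 0.13 m and z of case_q in the frame of check_mat below 0.02 m and distance of case_q from where it was at the start of the episode below 0.06 m and value of joint lid_q above 0.35 rad and contact force between each of the arm, the fingers and case_q below 0.05 N))).
2. the case from the blue tray is on the mat and has had its lid let go there while at least 0.35 rad (20 degrees) open (((x of case_p in the frame of check_mat between -0.1 and 0.1 m and y of case_p in the frame of check_mat between -0.13 and 0.13 m and z of case_p in the frame of check_mat below 0.02 m and distance of case_p from where it was at the start of the episode above 0.12 m and value of joint lid_p above 0.35 rad and contact force between each of the arm, the fingers and case_p below 0.05 N) or (x of case_q in the frame of check_mat between -0.1 and 0.1 m and y of case_q in the frame of check_mat between -0.13 and 0.13 m and z of case_q in the frame of check_mat below 0.02 m and distance of case_q from where it was at the start of the episode above 0.12 m and value of joint lid_q above 0.35 rad and contact force between each of the arm, the fingers and case_q below 0.05 N))).
At the end, for the whole second after the job is handed in: The stiff case (case_q) lies flat in the red tray (centre within the tray, underside less than 20 mm above the tray's underside), the free one (case_p) flat on the green mat (centre over the mat); both lids shut (under 0.12 rad), tilt under 0.1 rad, at rest and released (x of case_p in the frame of check_mat between -0.1 and 0.1 m and y of case_p in the frame of check_mat between -0.13 and 0.13 m and z of case_p in the frame of check_mat below 0.02 m and x of case_q in the frame of reject_tray between -0.11 and 0.11 m and y of case_q in the frame of reject_tray between -0.07 and 0.07 m and z of case_q in the frame of reject_tray below 0.02 m and value of joint each of lid_p, lid_q below 0.12 rad and angle between each of case_p, case_q's own z axis and vertical below 0.1 rad and linear speed of each of case_p, case_q below 0.02 m/s and contact force between the fingers and case_p below 0.05 N and contact force between the fingers and case_q below 0.05 N); the robot touches nothing.
It fails at once if a case is dropped (falls freely from more than about 25 mm) ((linear speed of case_p above 0.7 m/s and contact force between the fingers and case_p below 0.05 N) or (linear speed of case_q above 0.7 m/s and contact force between the fingers and case_q below 0.05 N)).
It fails at once if a case is tipped by more than 0.5 rad (angle between any of case_p, case_q's own z axis and vertical above 0.5 rad).
It fails at once if another thing (bottle, jar, carton, cup) is shifted by more than 40 mm or tipped over (distance of any of pill_bottle, small_carton, amber_jar, white_carton, blue_carton, pen_cup from where it was at the start of the episode above 0.04 m or angle between any of pill_bottle, small_carton, amber_jar, white_carton, blue_carton, pen_cup's own z axis and vertical above 0.4 rad).
It also fails if it takes over 72 s, if anything falls off the work surface, if the arm or the gripper's body presses on something with over 40 N, if the wrist force passes 120 N, or if a joint passes its speed limit or range.

## Working session

There is one attempt and no reset: what is moved stays moved. The work goes in short steps, Python scripts to look and compute and a tool call to move; the robot and the scene stay as the last step left them, time stands still between calls to the robot, and variables do not carry over. Pictures are saved under pics/ and viewed, about 8 in all and at most 12, crops included, and the job is handed in when it is done.

Besides the shell and the picture viewer there is one more tool, called after "Emit:" by a JSON object that holds its "op" and its "data". drive_tool: Moves the arm, as the interface text tells. Its arguments: {"type":"object","properties":{"rows":{"type":"array","items":{"type":"array"}},"force":{"type":"number"}},"required":["rows"]}

```bash
mkdir -p pics; python3 - <<'E'
from station import *
import cv2,numpy as np
np.set_printoptions(precision=3,suppress=True)
s=get_state();print(s)
a=capture("scene");b=capture("side")
cv2.imwrite("pics/scene0.png",a[:,:,::-1]);cv2.imwrite("pics/side0.png",b[:,:,::-1])
for n in("scene","side","wrist"):print(n,calibration(n))
E
```

```text
{'clock': 0.0, 'joint_pos': array([ 1.154,  0.424,  1.631, -0.   ,  1.089, -0.019]), 'dq': array([ 0.   , -0.   , -0.   , -0.001,  0.002, -0.   ]), 'joint_efforts': array([  0.003, -55.739, -28.174,   0.   ,   0.007,  -0.   ]), 'tcp_pos': array([241.864, 575.684, 230.501]), 'ee_rot': array([ 0.198,  0.98 , -0.001, -0.   ]), 'contact_force': array([ 0.66 ,  0.36 , -0.214]), 'torque': array([-0.02 , -0.017,  0.014]), 'grip_width': 85.60589716947061}
scene {'fx': 357.8564711062435, 'fy': 357.8564711062435, 'cx': 254.3264544201356, 'cy': 189.45177384403686, 'cam_to_world': array([[   0.286,   -0.638,    0.715, 1363.853],
       [   0.958,    0.188,   -0.216, -248.877],
       [   0.004,    0.746,    0.665,  817.392],
       [   0.   ,    0.   ,    0.   ,    1.   ]])}
side {'fx': 351.9132588037776, 'fy': 351.9132588037776, 'cx': 256.7056119050813, 'cy': 197.96260285695354, 'cam_to_world': array([[   0.996,    0.059,   -0.069,  475.679],
       [  -0.089,    0.773,   -0.628, -675.218],
       [   0.016,    0.632,    0.775,  899.344],
       [   0.   ,    0.   ,    0.   ,    1.   ]])}
wrist {'fx': 284.43352358603045, 'fy': 284.43352358603045, 'cx': 258.7689322034732, 'cy': 187.01143215694663, 'tool_from_camera': array([[   0.001,    0.958,    0.287,   74.075],
       [   1.   ,   -0.001,    0.   ,   -0.208],
       [   0.001,    0.287,   -0.958, -142.933],
       [   0.   ,    0.   ,    0.   ,    1.   ]])}
```

View pics/scene0.png

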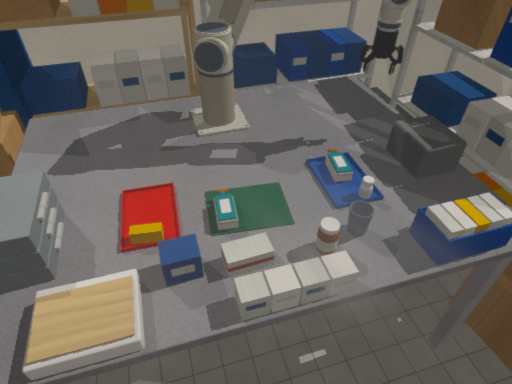

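View pics/side0.png

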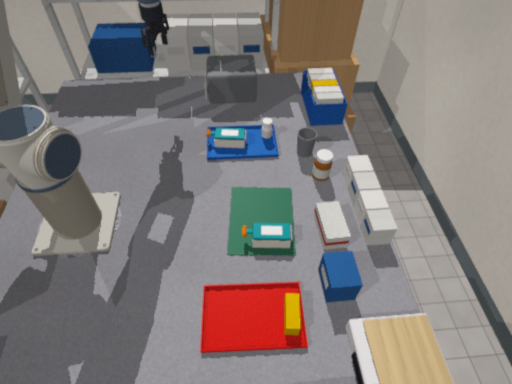

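```bash
cat > h.py <<'E'
from station import *
import cv2,numpy as np
np.set_printoptions(precision=2,suppress=True)
X0,Y0,W,H=250,-500,700,1000   # rectified grid: row=x-X0, col=y-Y0, 1 mm
def homog(name,z,s=1.0):
    c=calibration(name);T=np.linalg.inv(c["cam_to_world"])
    K=np.array([[c["fx"],0,c["cx"]],[0,c["fy"],c["cy"]],[0,0,1]])@np.diag([1,-1,-1])
    P=K@T[:3]
    return P[:,[0,1,3]]+np.outer(P[:,2],[0,0,z])
def rect(img,name,z):
    # (col,row)->(x,y)
    Hm=homog(name,z)@np.array([[0,1,X0],[1,0,Y0],[0,0,1.]])
    return cv2.warpPerspective(img,Hm,(H,W),flags=cv2.INTER_LINEAR|cv2.WARP_INVERSE_MAP)
def mask(img,col):
    h,s,v=[c.astype(int) for c in cv2.split(cv2.cvtColor(img,cv2.COLOR_RGB2HSV))]
    r={"teal":(80,97,120,60),"orange":(5,17,170,140),"green":(65,82,90,25),"blue":(103,118,190,60),"red":(175,184,170,90)}[col]
    hh=np.where(h<4,h+180,h) if col=="red" else h
    return (((hh>=r[0])&(hh<=r[1])&(s>=r[2])&(v>=r[3]))*255).astype(np.uint8)
def rects(m,amin):
    cs,_=cv2.findContours(m,cv2.RETR_EXTERNAL,cv2.CHAIN_APPROX_NONE)
    for c in cs:
        if cv2.contourArea(c)>=amin:
            (cx,cy),(w,h),a=cv2.minAreaRect(c)
            yield np.array([cy+X0,cx+Y0,w,h,a])
E
python3 - <<'E'
from h import *
im={n:cv2.imread(f"pics/{n}0.png")[:,:,::-1].copy() for n in("scene","side")}
for col,z,a in(("teal",49,800),("orange",42.5,60),("green",4,8000),("blue",14,8000),("red",14,8000)):
    ms=[(rect(mask(im[n],col),n,z)>127).astype(np.uint8)*255 for n in im]
    for k,m in zip(("scene","side","and"),ms+[ms[0]&ms[1]]):
        if col in("blue","red"): m=cv2.morphologyEx(m,cv2.MORPH_CLOSE,np.ones((9,9)))
        for r in rects(m,a): print(col,k,r)
E
```

```text
teal scene [ 577.77 -107.09   53.89  126.78    6.34]
teal scene [475.71 333.35  57.24 123.76   8.37]
teal side [ 574.01 -109.1    62.79  126.59    4.48]
teal side [471.58 326.86  66.63 124.67   5.19]
teal and [ 575.68 -106.85   53.89  122.58    6.34]
teal and [473.99 331.95  55.99 120.81   6.34]
orange scene [ 617.37 -347.32  105.93   74.76    7.77]
orange scene [500.25 -96.13  31.72  14.67  16.39]
orange scene [393.89 348.6   29.12  12.91  15.95]
orange side [ 627.29 -351.92   54.55    4.31    6.34]
orange side [ 587.41 -359.9    32.69  105.9    79.45]
orange side [502.6  -99.59  34.9   13.38   8.75]
orange side [400.  343.5  10.   33.   90. ]
orange and [501.53 -97.21  30.36  11.63  16.39]
green scene [549.98  36.14 124.37 155.38   5.91]
green side [561.49 -33.21 259.33 198.33   5.57]
green and [550.21  35.79 121.26 157.23   4.4 ]
blue side [874.  447.5 150.  103.   90. ]
blue side [522.  318.5 252.  173.   90. ]
red scene [ 515.88 -336.85  170.62  269.04    2.12]
red side [ 509.65 -339.44  172.93  258.94    2.39]
red and [ 510.66 -337.58  168.75  256.66    2.15]
```

```bash
cat >> h.py <<'E'
from scipy.spatial.transform import Rotation as R
def goto(x,y,z,yaw):
    "print tool-frame shift (cm) and turn to bring TCP to x,y,z with tool y axis at yaw from world +y (deg, mod 180)"
    s=get_state();r=R.from_quat(s["ee_rot"]);M=r.as_matrix()
    d=M.T@(np.array([x,y,z])-s["tcp_pos"])/10
    cur=np.degrees(np.arctan2(-M[0,1],M[1,1]))
    t=-np.radians((yaw-cur+90)%180-90)
    print("t",round(s["clock"],2),"tcp",s["tcp_pos"],"yaw",round(cur,2),"F",s["contact_force"],"grip",round(s["grip_width"],1),"shift cm",d,"turn",round(t,3),"j6",round(s["joint_pos"][5],2))
E
python3 -c "
from h import *
goto(480,-95,230,-6.5)"
```

```text
t 0.1 tcp [241.9  575.76 230.62] yaw -22.79 F [0.37 0.53 0.25] grip 85.5 shift cm [-47.93 -52.61   0.13] turn -0.284 j6 -0.02
```

Emit:
{"op": "drive_tool", "data": {"rows": [[1, [-1, -1, 0], 0], [1, [-3, -3.3, 0], 0], [1, [-5.3, -5.8, 0], 0], [1, [-7.6, -8.3, 0], 0], [1, [-9.9, -10.9, 0], 0], [1, [-12.2, -13.4, 0], 0], [1, [-14.5, -15.9, 0], 0], [1, [-16.8, -18.4, 0], 0], [1, [-19.1, -21, 0], 0], [1, [-21.4, -23.5, 0], 0], [1, [-23.7, -26, 0], 0], [1, [-26, -28.5, 0], 0]], "force": 40}}

```text
clock: 1.1
tcp_pos: [371.1, 210.4, 231.2]
ee_rot: [0.198, 0.98, -0.0, -0.0]
contact_force: [0.2, 0.8, 1.1]
grip_width: 85.1
```

Emit:
{"op": "drive_tool", "data": {"rows": [[1, [-2.3, -2.5, 0], -0.03], [1, [-4.6, -5, 0], -0.06], [1, [-6.9, -7.6, 0], -0.09], [1, [-9.2, -10.1, 0], -0.12], [1, [-11.5, -12.7, 0], -0.15], [1, [-13.8, -15.2, 0], -0.18], [1, [-16.1, -17.7, 0], -0.21], [1, [-18.4, -20.2, 0], -0.24], [1, [-20.5, -22.5, 0], -0.27], [1, [-21.9, -24.1, 0], -0.284], [1, [-21.9, -24.1, 0], -0.284], [1, [-21.9, -24.1, 0], -0.284]]}}

```text
clock: 2.1
tcp_pos: [479.2, -95.3, 231.0]
ee_rot: [0.058, 0.998, 0.0, -0.0]
contact_force: [-0.1, 0.1, 0.1]
grip_width: 84.9
```

```bash
cat >> h.py <<'E'
def wrist(fn=None):
    s=get_state();im=capture("wrist")
    if fn: cv2.imwrite(f"pics/{fn}.png",im[:,:,::-1])
    T=np.eye(4);T[:3,:3]=R.from_quat(s["ee_rot"]).as_matrix();T[:3,3]=s["tcp_pos"]
    return im,T@calibration("wrist")["tool_from_camera"]
def w2p(uv,z,C):
    c=calibration("wrist")
    d=C[:3,:3]@np.array([(uv[0]-c["cx"])/c["fx"],-(uv[1]-c["cy"])/c["fy"],-1])
    return (C[:3,3]+d*(z-C[2,3])/d[2])[:2]
def wmeas(col,z,amin,fn=None):
    im,C=wrist(fn)
    m=mask(im,col); m=cv2.morphologyEx(m,cv2.MORPH_CLOSE,np.ones((5,5)))
    cs,_=cv2.findContours(m,cv2.RETR_EXTERNAL,cv2.CHAIN_APPROX_NONE)
    for c in cs:
        if cv2.contourArea(c)<amin: continue
        p=np.array([w2p(q,z,C) for q in c[:,0]],np.float32)
        r=cv2.minAreaRect(p); x,y,w,h=cv2.boundingRect(c)
        print(col,"px",(x,y,w,h),"rect",np.array(r[0]),np.array(r[1]),round(r[2],1))
E
python3 -c "
from h import *
goto(480,-95,230,-6.5)
wmeas('teal',49,500,'w1');wmeas('orange',42.5,100)"
```

```text
t 2.1 tcp [479.19 -95.3  230.97] yaw -6.68 F [-0.06  0.1   0.12] grip 84.9 shift cm [-0.08  0.04  0.1 ] turn -0.003 j6 -1.67
teal px (237, 192, 44, 92) rect [ 570.78 -105.81] [ 53.28 126.16] 84.6
orange px (242, 181, 31, 12) rect [502.69 -99.27] [36.51 13.94] 83.4
```

View pics/w1.png

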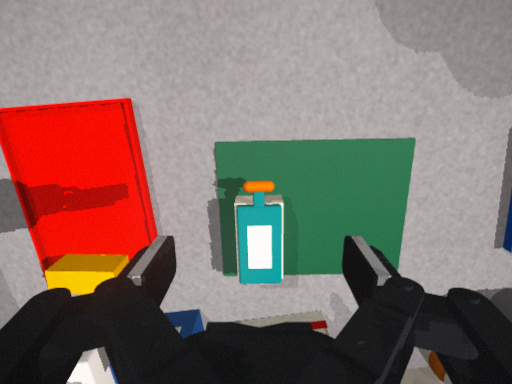

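```bash
python3 -c "
from h import *
goto(501.5,-98.3,20,-6.2)"
```

```text
t 2.2 tcp [478.89 -93.83 230.98] yaw -6.55 F [ 0.11  0.3  -0.03] grip 85.5 shift cm [-2.32 -0.19 21.09] turn -0.006 j6 -1.67
```

Emit:
{"op": "drive_tool", "data": {"rows": [[1, [-1.2, -0.1, 1.5], 0], [1, [-2.3, -0.3, 4], 0], [1, [-2.3, -0.3, 7], 0], [1, [-2.3, -0.3, 10], 0], [1, [-2.3, -0.3, 13], 0], [1, [-2.3, -0.3, 16], 0], [1, [-2.3, -0.3, 18.5], 0], [1, [-2.3, -0.3, 20.2], 0], [1, [-2.3, -0.3, 21], 0], [1, [-2.3, -0.3, 21], 0], [1, [-2.3, -0.3, 21], 0], [1, [-2.3, -0.3, 21], 0]], "force": 40}}

```text
clock: 3.2
tcp_pos: [503.2, -99.7, 22.5]
ee_rot: [0.057, 0.998, -0.0, 0.001]
contact_force: [0.1, -0.1, 0.6]
grip_width: 85.5
```

```bash
python3 -c "
from h import *
goto(501.5,-98.3,20,-6.2)
wmeas('orange',42.5,100,'w2')
wmeas('teal',49,500)"
```

```text
t 3.2 tcp [503.22 -99.67  22.51] yaw -6.48 F [ 0.13 -0.14  0.56] grip 85.5 shift cm [0.19 0.12 0.25] turn -0.005 j6 -1.68
orange px (222, 245, 77, 30) rect [503.06 -99.  ] [37.3  15.62] 84.9
teal px (207, 275, 110, 57) rect [522.55 -99.48] [54.73 30.65] 78.8
```

View pics/w2.png

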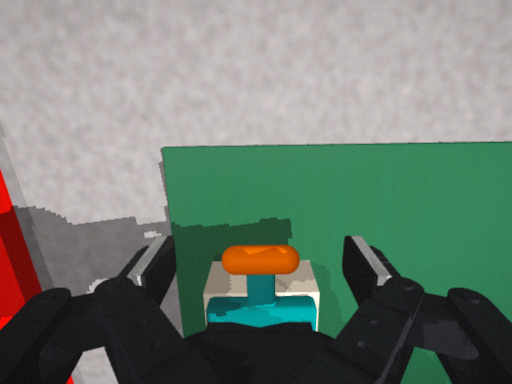

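Emit:
{"op": "drive_tool", "data": {"rows": [[1, [0, 0, 0.2], 0], [-1, [0, 0, 0.2], 0], [-1, [0, 0, 0.2], 0], [-1, [0, 0, 0.2], 0], [-1, [0, 0, 0.2], 0], [-1, [0, 0, 0.2], 0], [-1, [0, 0, 0.2], 0], [-1, [0, 0, 0.2], 0], [-1, [0, 0, 0.2], 0], [-1, [0, 0, 0.2], 0]], "force": 25}}

```text
clock: 4.13
tcp_pos: [502.5, -99.9, 19.4]
ee_rot: [0.057, 0.998, -0.0, 0.0]
contact_force: [-1.7, -0.3, 5.0]
grip_width: 35.7
```

Emit:
{"op": "drive_tool", "data": {"rows": [[-1, [-0.05, 0, -0.66], 0], [-1, [-0.13, 0, -1.33], 0], [-1, [-0.4, 0, -2.65], 0], [-1, [-0.79, 0, -3.93], 0], [-1, [-1.31, 0, -5.16], 0], [-1, [-1.95, 0, -6.34], 0], [-1, [-2.7, 0, -7.44], 0], [-1, [-3.57, 0, -8.47], 0], [-1, [-4.53, 0, -9.4], 0], [-1, [-4.53, 0, -9.4], 0], [-1, [-4.53, 0, -9.4], 0]]}}

```text
clock: 5.05
tcp_pos: [547.1, -104.8, 114.3]
ee_rot: [0.057, 0.998, 0.0, -0.0]
contact_force: [-3.3, 1.8, 4.1]
grip_width: 35.7
```

```bash
python3 -c "
from h import *
goto(501.5,-98.3,20,-6.2)
wmeas('orange',136,100,'w3')"
```

```text
t 5.05 tcp [ 547.12 -104.78  114.26] yaw -6.52 F [-3.33  1.82  4.07] grip 35.7 shift cm [4.6  0.12 9.43] turn -0.006 j6 -1.67
orange px (222, 246, 75, 31) rect [ 546.54 -104.67] [36.02 15.82] 86.0
```

Emit:
{"op": "drive_tool", "data": {"rows": [[1, [0, 0, 0], 0], [1, [0, 0, 0], 0], [1, [0, 0, 0], 0], [1, [0, 0, 0], 0], [1, [0, 0, 0], 0], [1, [0, 0, 0], 0], [1, [0, 0, 0], 0], [1, [0, 0, 0], 0], [1, [0, 0, 0], 0], [1, [0, 0, 0], 0], [1, [0, 0, 0], 0], [1, [0, 0, 0], 0]]}}

```text
clock: 6.1
tcp_pos: [547.4, -105.0, 113.3]
ee_rot: [0.057, 0.998, 0.0, 0.0]
contact_force: [-0.1, -0.2, 0.6]
grip_width: 85.5
```

```bash
python3 -c "
from h import *
goto(501.5,-98.3,20,-6.2)
wmeas('orange',136,100,'w4')
wmeas('orange',42.5,100)"
```

```text
t 6.1 tcp [ 547.44 -105.03  113.33] yaw -6.52 F [-0.08 -0.18  0.63] grip 85.5 shift cm [4.64 0.15 9.33] turn -0.006 j6 -1.67
orange px (220, 245, 79, 31) rect [ 545.75 -104.69] [37.4  15.69] 86.1
orange px (220, 245, 79, 31) rect [ 601.71 -111.06] [66.45 27.95] 85.8
```

View pics/w4.png

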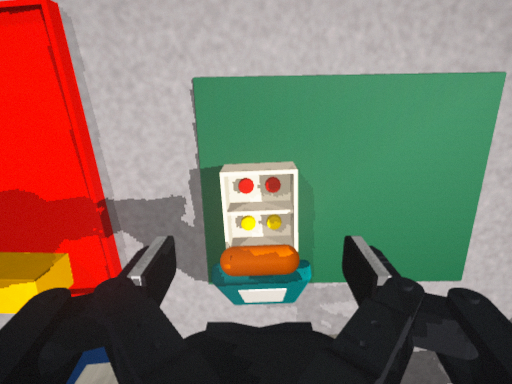

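Emit:
{"op": "drive_tool", "data": {"rows": [[-1, [0, 0, 0], 0], [-1, [0, 0, 0], 0], [-1, [0, 0, 0], 0], [-1, [0, 0, 0], 0], [-1, [0, 0, 0], 0], [-1, [0, 0, 0], 0], [-1, [0, 0, 0], 0], [-1, [0, 0, 0], 0]]}}

```text
clock: 6.87
tcp_pos: [547.2, -104.9, 113.3]
ee_rot: [0.057, 0.998, 0.0, -0.0]
contact_force: [-1.4, 2.2, 2.2]
grip_width: 36.0
```

Emit:
{"op": "drive_tool", "data": {"rows": [[-1, [0.48, 0, 0.47], 0], [-1, [0.96, 0, 0.93], 0], [-1, [1.83, 0, 1.96], 0], [-1, [2.58, 0, 3.06], 0], [-1, [3.22, 0, 4.24], 0], [-1, [3.74, 0, 5.47], 0], [-1, [4.13, 0, 6.75], 0], [-1, [4.4, 0, 8.07], 0], [-1, [4.5, 0, 8.9], 0], [-1, [4.53, 0, 9.5], 0], [-1, [4.53, 0, 9.6], 0], [-1, [4.53, 0, 9.6], 0]]}}

```text
clock: 7.87
tcp_pos: [502.9, -100.2, 17.5]
ee_rot: [0.057, 0.998, -0.0, 0.0]
contact_force: [-1.0, -1.0, 3.6]
grip_width: 35.6
```

Emit:
{"op": "drive_tool", "data": {"rows": [[1, [0, 0, 0], 0], [1, [0, 0, 0], 0], [1, [0, 0, 0], 0], [1, [0, 0, 0], 0], [1, [0, 0, 0], 0], [1, [0, 0, 0], 0], [1, [0, 0, 0], 0], [1, [0, 0, -1], 0], [1, [0, 0, -3], 0], [1, [0, 0, -6], 0], [1, [0, 0, -9], 0], [1, [0, 0, -9], 0]]}}

```text
clock: 8.87
tcp_pos: [505.6, -100.6, 112.7]
ee_rot: [0.057, 0.998, -0.001, 0.004]
contact_force: [0.4, -0.1, -0.4]
grip_width: 85.3
```

```bash
python3 -c "
from h import *
goto(580,-107,20,-6)
wmeas('orange',42.5,100,'w5')
wmeas('teal',49,100)"
```

```text
t 8.87 tcp [ 505.65 -100.59  112.67] yaw -6.52 F [ 0.35 -0.15 -0.37] grip 85.3 shift cm [-7.38  0.22  9.33] turn -0.009 j6 -1.68
orange px (235, 185, 49, 18) rect [501.33 -99.95] [37.83 14.11] 83.6
teal px (226, 205, 69, 123) rect [ 563.84 -105.21] [ 54.28 115.12] 85.2
```

View pics/w5.png

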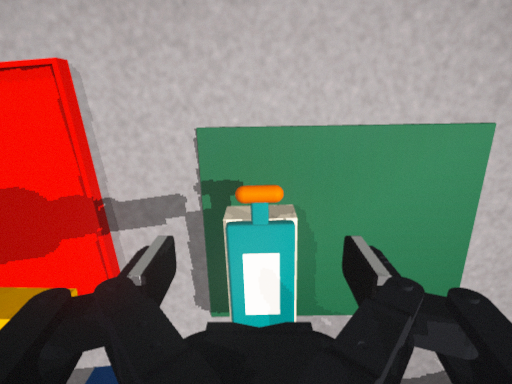

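```bash
python3 -c "
from h import *
goto(578,-107.3,3,-6)"
```

```text
t 8.97 tcp [ 503.4  -100.09  109.05] yaw -6.52 F [-1.13  0.02 -0.27] grip 85.1 shift cm [-7.46  0.13 10.63] turn -0.009 j6 -1.68
```

Emit:
{"op": "drive_tool", "data": {"rows": [[1, [-2.5, 0, 0], 0], [1, [-5, 0.1, 0], 0], [1, [-7.45, 0.1, 0], 0], [1, [-7.45, 0.1, 1.5], 0], [1, [-7.45, 0.1, 4], 0], [1, [-7.45, 0.1, 6.5], 0], [1, [-7.45, 0.1, 8.3], 0], [1, [-7.45, 0.1, 9.5], 0], [1, [-7.45, 0.1, 10.2], 0], [1, [-7.45, 0.1, 10.45], 0], [1, [-7.45, 0.1, 10.45], 0], [1, [-7.45, 0.1, 10.45], 0]], "force": 50}}

```text
clock: 9.97
tcp_pos: [577.1, -107.5, 3.5]
ee_rot: [0.057, 0.998, -0.0, 0.001]
contact_force: [0.2, 1.1, 0.6]
grip_width: 85.1
```

Emit:
{"op": "drive_tool", "data": {"rows": [[-1, [0, 0, 0], 0], [-1, [0, 0, 0], 0], [-1, [0, 0, 0], 0], [-1, [0, 0, 0], 0], [-1, [0, 0, 0], 0], [-1, [0, 0, 0], 0], [-1, [0, 0, 0], 0], [-1, [0, 0, 0], 0]], "force": 50}}

```text
clock: 10.63
tcp_pos: [577.3, -107.4, 4.2]
ee_rot: [0.057, 0.998, -0.0, 0.001]
contact_force: [-0.5, 0.6, 4.3]
grip_width: 61.5
```

Gripped at 61.5 mm, as the base width demands. Lift a little and look from the side.

Emit:
{"op": "drive_tool", "data": {"rows": [[-1, [0, 0, -0.3], 0], [-1, [0, 0, -1], 0], [-1, [0, 0, -2.5], 0], [-1, [0, 0, -4.5], 0], [-1, [0, 0, -6.5], 0], [-1, [0, 0, -7.5], 0], [-1, [0, 0, -8], 0], [-1, [0, 0, -8], 0], [-1, [0, 0, -8], 0]]}}

```text
clock: 11.38
tcp_pos: [576.1, -107.2, 82.4]
ee_rot: [0.057, 0.998, 0.0, -0.0]
contact_force: [-0.6, -0.3, -5.5]
grip_width: 61.3
```

```bash
python3 - <<'E'
from h import *
goto(489.5,-338.5,84,-2.2)
wmeas('orange',42.5+80,100)
a=capture("side");cv2.imwrite("pics/s6.png",cv2.resize(a[150:360,150:360,::-1],None,fx=2.5,fy=2.5))
m=(rect(mask(a,'red'),'side',14)>127).astype(np.uint8)*255
for r in rects(cv2.morphologyEx(m,cv2.MORPH_CLOSE,np.ones((9,9))),8000):print(r)
E
```

```text
t 11.38 tcp [ 576.07 -107.25   82.4 ] yaw -6.52 F [-0.59 -0.28 -5.54] grip 61.3 shift cm [  5.98 -23.96  -0.16] turn -0.075 j6 -1.66
orange px (200, 73, 109, 44) rect [ 499.98 -100.24] [37.33 13.64] 85.4
[ 509.61 -338.88  173.87  258.91    2.45]
```

View pics/s6.png

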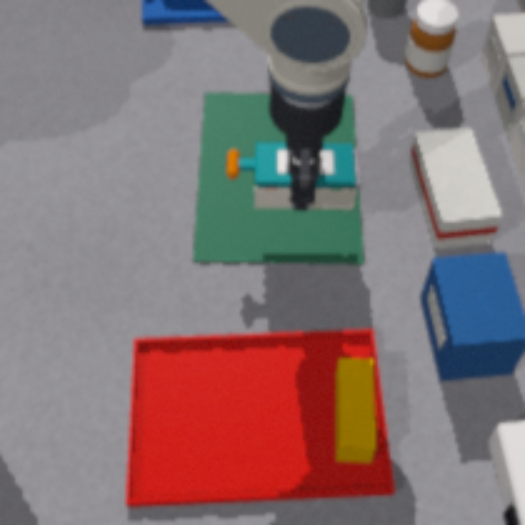

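Emit:
{"op": "drive_tool", "data": {"rows": [[-1, [0.4, -1.5, 0], -0.01], [-1, [1.1, -4.2, 0], -0.02], [-1, [1.8, -7, 0], -0.03], [-1, [2.6, -10, 0], -0.04], [-1, [3.4, -13, 0], -0.05], [-1, [4.2, -16, 0], -0.06], [-1, [4.9, -19, 0], -0.07], [-1, [5.6, -21.5, 0], -0.075], [-1, [6, -23.2, 0], -0.075], [-1, [6.17, -23.84, 0], -0.075], [-1, [6.17, -23.84, 0], -0.075], [-1, [6.17, -23.84, 0], -0.075]]}}

```text
clock: 12.48
tcp_pos: [487.8, -336.6, 82.0]
ee_rot: [0.02, 1.0, 0.001, -0.001]
contact_force: [0.3, 1.7, -5.5]
grip_width: 61.2
```

```bash
python3 - <<'E'
from h import *
goto(487.5,-337.5,4,-2.3)
wmeas('orange',42.5+80,100)
wmeas('red',14,5000,'w6')
E
```

```text
t 12.48 tcp [ 487.78 -336.63   82.03] yaw -2.27 F [ 0.31  1.68 -5.46] grip 61.2 shift cm [ 0.02 -0.1   7.8 ] turn 0.001 j6 -2.16
orange px (199, 73, 111, 44) rect [ 411.43 -335.14] [37.74 13.83] 88.8
red px (135, 47, 252, 214) rect [ 459.55 -334.04] [170.2  162.44] 87.7
```

Emit:
{"op": "drive_tool", "data": {"rows": [[-1, [0, 0, 1], 0], [-1, [0, 0, 2.5], 0], [-1, [0, 0, 4], 0], [-1, [0, 0, 5.5], 0], [-1, [0, 0, 6.5], 0], [-1, [0, 0, 7.2], 0], [-1, [0, 0, 7.6], 0], [-1, [0, 0, 7.8], 0], [-1, [0, 0, 7.9], 0], [-1, [0, 0, 8], 0], [-1, [0, 0, 8], 0], [-1, [0, 0, 8], 0]]}}

```text
clock: 13.58
tcp_pos: [488.3, -336.9, 4.2]
ee_rot: [0.019, 1.0, 0.0, 0.0]
contact_force: [-2.8, 4.2, 4.0]
grip_width: 61.5
```

Emit:
{"op": "drive_tool", "data": {"rows": [[1, [0, 0, 0], 0], [1, [0, 0, 0], 0], [1, [0, 0, 0], 0], [1, [0, 0, 0], 0], [1, [0, 0, 0], 0], [1, [0, 0, 0], 0], [1, [0, 0, 0], 0], [1, [0, 0, -1], 0], [1, [0, 0, -4], 0], [1, [0, 0, -8], 0], [1, [0, 0, -12], 0], [1, [0, 0, -15], 0]]}}

```text
clock: 14.58
tcp_pos: [488.7, -337.6, 156.4]
ee_rot: [0.019, 1.0, -0.001, 0.001]
contact_force: [0.4, -1.2, 0.3]
grip_width: 85.4
```

```bash
python3 - <<'E'
from h import *
wmeas('orange',42.5,100)
wmeas('teal',49,500,'w7')
goto(400,335,190,-8)
E
```

```text
orange px (236, 90, 44, 18) rect [ 412.13 -335.86] [37.15 13.99] 87.8
teal px (231, 102, 61, 133) rect [ 481.08 -336.62] [ 53.95 125.44] 89.4
t 14.68 tcp [ 491.2  -339.36  159.31] yaw -2.22 F [ 0.29 -0.54 -0.11] grip 85.6 shift cm [11.7  67.01 -3.57] turn 0.101 j6 -2.16
```

View pics/w7.png

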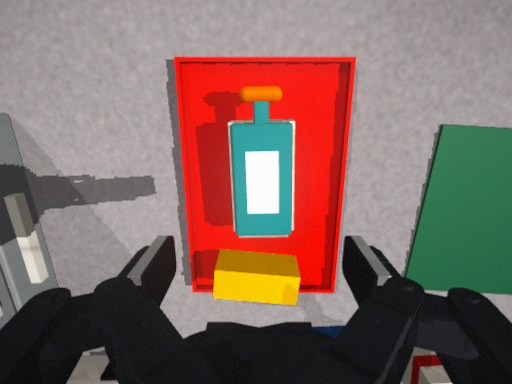

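Emit:
{"op": "drive_tool", "data": {"rows": [[1, [0.3, 1.5, -0.5], 0], [1, [0.7, 4.2, -1.3], 0], [1, [1.3, 7.4, -2.2], 0], [1, [1.9, 10.7, -3], 0], [1, [2.4, 14, -3.6], 0], [1, [3, 17.4, -3.6], 0], [1, [3.6, 20.8, -3.6], 0], [1, [4.2, 24.2, -3.6], 0], [1, [4.8, 27.6, -3.6], 0], [1, [5.4, 31, -3.6], 0], [1, [6, 34.4, -3.6], 0], [1, [6.6, 37.8, -3.6], 0]]}}

```text
clock: 15.68
tcp_pos: [434.7, 44.9, 188.0]
ee_rot: [0.019, 1.0, -0.0, -0.001]
contact_force: [0.8, 0.6, -0.8]
grip_width: 85.8
```

Emit:
{"op": "drive_tool", "data": {"rows": [[1, [0.6, 3.4, 0], 0.01], [1, [1.2, 6.8, 0], 0.02], [1, [1.8, 10.2, 0], 0.03], [1, [2.4, 13.6, 0], 0.04], [1, [3, 17, 0], 0.05], [1, [3.6, 20.4, 0], 0.06], [1, [4.2, 23.8, 0], 0.08], [1, [4.7, 26.8, 0], 0.1], [1, [5, 28.6, 0], 0.1], [1, [5.1, 29.2, 0], 0.1], [1, [5.1, 29.2, 0], 0.1], [1, [5.1, 29.2, 0], 0.1]]}}

```text
clock: 16.68
tcp_pos: [396.2, 335.9, 188.0]
ee_rot: [0.069, 0.998, -0.001, -0.001]
contact_force: [-0.2, 0.2, -0.5]
grip_width: 85.2
```

```bash
python3 - <<'E'
from h import *
wmeas('orange',42.5,80)
wmeas('teal',49,500,'w8')
wmeas('blue',14,3000)
goto(473,333,105,-8)
E
```

```text
orange px (250, 172, 35, 12) rect [398.92 343.93] [35.7  11.91] 82.2
teal px (242, 184, 52, 105) rect [466.82 335.48] [ 54.25 125.55] 82.8
blue px (183, 156, 157, 183) rect [517.66 330.04] [168.97 257.66] 89.4
t 16.83 tcp [397.09 335.47 188.59] yaw -8.03 F [ 0.11 -0.05  0.03] grip 85.5 shift cm [-7.56  0.82  8.35] turn -0.0 j6 -0.75
```

View pics/w8.png

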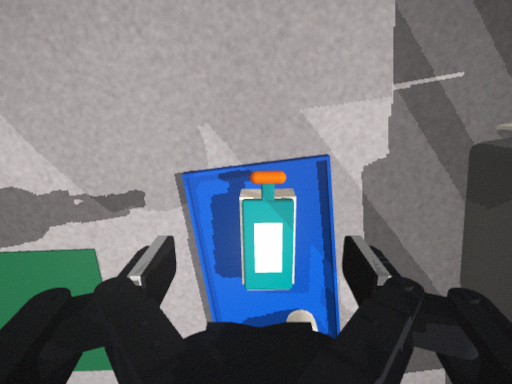

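Emit:
{"op": "drive_tool", "data": {"rows": [[1, [-2, 0.2, 1], 0], [1, [-4.5, 0.5, 3], -0.01], [1, [-6.7, 0.8, 5.5], -0.01], [1, [-7.67, 0.9, 8], -0.01], [1, [-7.67, 0.9, 10.5], -0.01], [1, [-7.67, 0.9, 13], -0.01], [1, [-7.67, 0.9, 15.3], -0.01], [1, [-7.67, 0.9, 17], -0.01], [1, [-7.67, 0.9, 18], -0.01], [1, [-7.67, 0.9, 18.5], -0.01], [1, [-7.67, 0.9, 18.5], -0.01], [1, [-7.67, 0.9, 18.5], -0.01]]}}

```text
clock: 17.83
tcp_pos: [475.0, 335.1, 4.5]
ee_rot: [0.065, 0.998, 0.0, 0.0]
contact_force: [0.1, -0.1, 0.7]
grip_width: 85.2
```

Emit:
{"op": "drive_tool", "data": {"rows": [[-1, [0, 0, 0], 0], [-1, [0, 0, 0], 0], [-1, [0, 0, 0], 0], [-1, [0, 0, 0], 0], [-1, [0, 0, 0], 0], [-1, [0, 0, 0], 0], [-1, [0, 0, 0], 0], [-1, [0, 0, 0], 0]], "force": 50}}

```text
clock: 18.5
tcp_pos: [475.1, 335.5, 5.2]
ee_rot: [0.064, 0.998, 0.0, 0.001]
contact_force: [0.5, -1.6, 5.6]
grip_width: 60.8
```

Emit:
{"op": "drive_tool", "data": {"rows": [[-1, [0, 0, -0.3], 0], [-1, [0, 0, -1], 0], [-1, [0, 0, -2.5], 0], [-1, [0, 0, -5], 0], [-1, [0, 0, -7.5], 0], [-1, [0, 0, -9.5], 0], [-1, [0, 0, -11], 0], [-1, [0, 0, -12], 0], [-1, [0, 0, -12], 0]]}}

```text
clock: 19.25
tcp_pos: [475.4, 335.8, 126.2]
ee_rot: [0.064, 0.998, 0.001, 0.001]
contact_force: [0.4, -0.3, -4.5]
grip_width: 61.2
```

```bash
python3 - <<'E'
from h import *
wmeas('orange',42.5+120,100)
goto(564,17,124,-5.7)
E
```

```text
orange px (206, 74, 107, 41) rect [399.27 345.73] [37.85 13.53] 82.7
t 19.3 tcp [474.78 335.41 124.78] yaw -7.37 F [ 1.61 -0.02 -5.17] grip 60.8 shift cm [-12.93 -30.43   0.06] turn -0.029 j6 -0.85
```

Emit:
{"op": "drive_tool", "data": {"rows": [[-1, [-0.6, -1.4, 0], -0.005], [-1, [-1.7, -4, 0], -0.01], [-1, [-3, -7, 0], -0.015], [-1, [-4.3, -10.1, 0], -0.02], [-1, [-5.6, -13.2, 0], -0.025], [-1, [-6.9, -16.3, 0], -0.029], [-1, [-8.2, -19.4, 0], -0.029], [-1, [-9.5, -22.5, 0], -0.029], [-1, [-10.8, -25.5, 0], -0.029], [-1, [-12, -28.3, 0], -0.029], [-1, [-12.7, -29.9, 0], -0.029], [-1, [-12.93, -30.43, 0], -0.029]]}}

```text
clock: 20.3
tcp_pos: [563.4, 14.0, 122.4]
ee_rot: [0.051, 0.999, -0.0, -0.001]
contact_force: [0.3, -0.0, -4.5]
grip_width: 61.0
```

```bash
python3 - <<'E'
from h import *
wmeas('green',4,2000,'w9')
a=capture("side");cv2.imwrite("pics/s9.png",a[:,:,::-1])
goto(564,17,124,-5.7)
E
```

```text
green px (57, 73, 184, 203) rect [554.85 -80.9 ] [156.27 199.11] 84.4
green px (279, 72, 80, 168) rect [548.78  67.61] [ 67.32 157.89] 84.4
t 20.4 tcp [562.93  15.9  122.6 ] yaw -5.84 F [ 0.    0.37 -4.73] grip 61.3 shift cm [-0.09  0.12 -0.14] turn -0.002 j6 -1.46
```

Emit:
{"op": "drive_tool", "data": {"rows": [[-1, [0, 0, 1], 0], [-1, [0, 0, 3], 0], [-1, [0, 0, 5.3], 0], [-1, [0, 0, 7.5], 0], [-1, [0, 0, 9.2], 0], [-1, [0, 0, 10.5], 0], [-1, [0, 0, 11.2], 0], [-1, [0, 0, 11.5], 0], [-1, [0, 0, 11.7], 0], [-1, [0, 0, 11.9], 0], [-1, [0, 0, 12], 0], [-1, [0, 0, 12], 0]]}}

```text
clock: 21.4
tcp_pos: [564.3, 17.0, 5.2]
ee_rot: [0.05, 0.999, 0.0, 0.001]
contact_force: [-2.8, 2.6, 2.7]
grip_width: 61.1
```

Emit:
{"op": "drive_tool", "data": {"rows": [[1, [0, 0, 0], 0], [1, [0, 0, 0], 0], [1, [0, 0, 0], 0], [1, [0, 0, 0], 0], [1, [0, 0, 0], 0], [1, [0, 0, 0], 0], [1, [0, 0, 0], 0], [1, [0, 0, -1], 0], [1, [0, 0, -4], 0], [1, [0, 0, -8], 0], [1, [1.5, 0, -11], 0], [1, [4, 0, -13], 0]]}}

```text
clock: 22.4
tcp_pos: [527.1, 20.7, 137.7]
ee_rot: [0.05, 0.999, 0.0, 0.004]
contact_force: [0.1, 0.4, 0.9]
grip_width: 86.0
```

Emit:
{"op": "drive_tool", "data": {"rows": [[1, [2, 0, 0], 0], [1, [3.5, 0, 0], 0], [1, [3.5, 0, 0], 0], [1, [3.5, 0, 0], 0]]}}

```text
clock: 22.73
tcp_pos: [488.9, 24.3, 134.6]
ee_rot: [0.05, 0.999, 0.0, 0.0]
contact_force: [0.9, 0.5, 0.0]
grip_width: 85.4
```

```bash
python3 - <<'E'
from h import *
wmeas('orange',42.5,100,'w10')
wmeas('teal',49,500)
wmeas('green',4,2000)
goto(487,24.5,20,-5.7)
E
```

```text
orange px (238, 183, 44, 16) rect [488.52  24.99] [37.27 13.61] 84.4
teal px (228, 198, 63, 123) rect [556.56  18.29] [ 55.33 125.73] 84.4
green px (78, 154, 266, 170) rect [559.64 -29.74] [259.1  199.75] 84.4
t 22.88 tcp [490.22  24.16 134.06] yaw -5.72 F [-0.04 -0.15 -0.49] grip 85.6 shift cm [ 0.34 -0.   11.41] turn -0.0 j6 -1.45
```

Emit:
{"op": "drive_tool", "data": {"rows": [[1, [0.1, 0, 1], 0], [1, [0.1, 0, 3], 0], [1, [0.1, 0, 5.5], 0], [1, [0.1, 0, 8], 0], [1, [0.1, 0, 9.8], 0], [1, [0.1, 0, 11], 0], [1, [0.1, 0, 11.4], 0], [1, [0.1, 0, 11.4], 0], [1, [0.1, 0, 11.4], 0]]}}

```text
clock: 23.63
tcp_pos: [488.1, 24.3, 19.5]
ee_rot: [0.05, 0.999, -0.0, -0.0]
contact_force: [0.2, 0.1, 0.8]
grip_width: 85.5
```

Emit:
{"op": "drive_tool", "data": {"rows": [[-1, [0, 0, 0], 0], [-1, [0, 0, 0], 0], [-1, [0, 0, 0], 0], [-1, [0, 0, 0], 0], [-1, [0, 0, 0], 0], [-1, [0, 0, 0], 0], [-1, [0, 0, 0], 0], [-1, [0, 0, 0], 0], [-1, [0, 0, 0], 0]], "force": 25}}

```text
clock: 24.38
tcp_pos: [488.4, 24.4, 20.5]
ee_rot: [0.05, 0.999, 0.0, 0.001]
contact_force: [-0.3, 0.8, 5.5]
grip_width: 35.8
```

Emit:
{"op": "drive_tool", "data": {"rows": [[-1, [-0.05, 0, -0.66], 0], [-1, [-0.13, 0, -1.33], 0], [-1, [-0.4, 0, -2.65], 0], [-1, [-0.79, 0, -3.93], 0], [-1, [-1.31, 0, -5.16], 0], [-1, [-1.95, 0, -6.34], 0], [-1, [-2.7, 0, -7.44], 0], [-1, [-3.57, 0, -8.47], 0], [-1, [-4.53, 0, -9.4], 0], [-1, [-4.53, 0, -9.4], 0], [-1, [-4.53, 0, -9.4], 0]]}}

```text
clock: 25.3
tcp_pos: [533.0, 19.7, 114.7]
ee_rot: [0.05, 0.999, 0.0, 0.0]
contact_force: [-2.2, 0.4, 0.6]
grip_width: 35.4
```

```bash
python3 - <<'E'
from h import *
wmeas('orange',136,100,'w11')
goto(487,24.5,20,-5.7)
E
```

```text
orange px (222, 245, 75, 29) rect [531.78  20.09] [36.01 15.28] 84.3
t 25.35 tcp [532.39  19.79 114.16] yaw -5.74 F [-1.77  1.48  1.23] grip 35.6 shift cm [4.56 0.01 9.42] turn -0.001 j6 -1.46
```

Emit:
{"op": "drive_tool", "data": {"rows": [[1, [0, 0, 0], 0], [1, [0, 0, 0], 0], [1, [0, 0, 0], 0], [1, [0, 0, 0], 0], [1, [0, 0, 0], 0], [1, [0, 0, 0], 0], [1, [0, 0, 0], 0], [1, [0, 0, 0], 0], [1, [0, 0, 0], 0], [1, [0, 0, 0], 0], [1, [0, 0, 0], 0], [1, [0, 0, 0], 0]]}}

```text
clock: 26.35
tcp_pos: [533.1, 19.8, 113.8]
ee_rot: [0.05, 0.999, -0.0, -0.0]
contact_force: [0.0, 0.4, 0.0]
grip_width: 85.4
```

```bash
python3 - <<'E'
from h import *
wmeas('orange',42.5,50,'w12')
wmeas('teal',49,200)
goto(487,24.5,20,-5.7)
E
```

```text
orange px (234, 133, 50, 18) rect [487.69  24.16] [36.88 12.71] 84.3
teal px (223, 151, 72, 147) rect [556.71  17.73] [ 54.98 126.6 ] 84.4
t 26.45 tcp [533.06  19.79 113.82] yaw -5.72 F [-0.41 -0.07 -0.67] grip 85.4 shift cm [4.63 0.01 9.38] turn -0.0 j6 -1.46
```

View pics/w12.png

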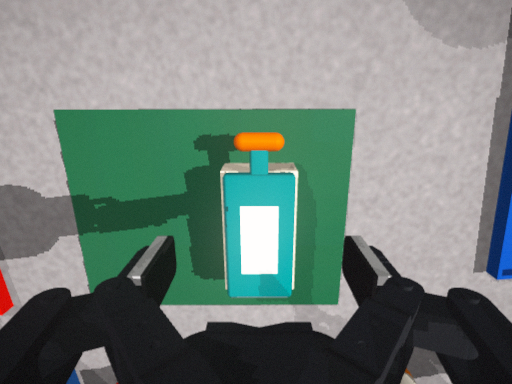

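The lid fell shut by itself, so this is the free case: it is shut on the mat, with its bar at px (259,142). I'll back off and check everything once more.

Emit:
{"op": "drive_tool", "data": {"rows": [[1, [0, 0, -1.5], 0], [1, [0, 0, -4.5], 0], [1, [0, 0, -8], 0], [1, [1, 0, -11], 0], [1, [3, 0, -14], 0], [1, [5, 0, -16], 0], [1, [7, 0, -17.5], 0], [1, [8, 0, -18], 0], [1, [8, 0, -18], 0], [1, [8, 0, -18], 0], [1, [8, 0, -18], 0]]}}

```text
clock: 27.37
tcp_pos: [453.9, 27.7, 292.9]
ee_rot: [0.05, 0.999, -0.0, -0.0]
contact_force: [-0.4, -0.5, 0.1]
grip_width: 85.4
```

```bash
python3 - <<'E'
from h import *
goto(450,0,300,-5.7)
im={n:capture(n) for n in("scene","side")}
cv2.imwrite("pics/fin.png",np.vstack([im["scene"][120:300,80:420],im["side"][100:370,150:490]])[:,:,::-1])
for col,z,a in(("teal",49,800),("orange",42.5,60)):
    for n in im:
        m=(rect(mask(im[n],col),n,z)>127).astype(np.uint8)*255
        for r in rects(m,a): print(col,n,r)
E
```

```text
t 27.37 tcp [453.9   27.7  292.95] yaw -5.72 F [-0.41 -0.54  0.15] grip 85.4 shift cm [ 0.11 -2.79 -0.7 ] turn -0.0 j6 -1.44
teal scene [ 530. -337.   52.   40.    0.]
teal scene [563.91  17.44  55.63 121.69   4.61]
teal side [559.92  14.38  65.49 125.03   7.13]
teal side [ 484. -341.   56.  126.    0.]
orange scene [ 605.25 -302.37   42.37   12.13   69.27]
orange scene [ 599.71 -393.7     9.98   45.87   13.71]
orange scene [484.  24.  10.  26.  90.]
orange scene [ 411.09 -336.68   34.9    16.45    6.34]
orange side [ 627.92 -345.99   42.74    2.47    9.46]
orange side [ 614.82 -301.26    6.79   37.62    8.13]
orange side [ 587.41 -359.9    32.69  105.9    79.45]
orange side [488.4   24.05  36.1   12.38   2.86]
orange side [ 412.16 -336.97   40.19   14.88    2.05]
```

View pics/fin.png

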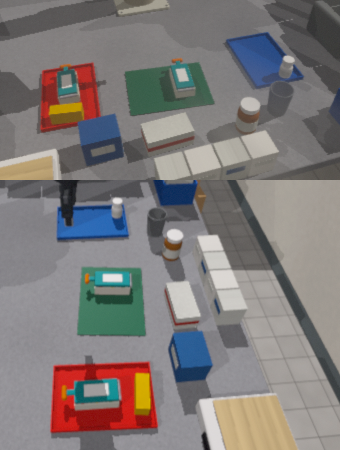

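Both views show one case shut in the red tray at about (490, -337), and one shut on the mat at about (566, 17). The bottle, jar, cartons and cup look undisturbed, and the gripper is clear.

```bash
python3 -c "
from station import *
print(hand_in())"
```

```text
the job is handed in; nothing more can be done
None
```

I tested both cases, sorted them and handed the job in at about 27.5 s of the 72 s limit. `hand_in` gives no verdict.

- **Case that started on the mat:** its lid stayed up at about 45° after release, so it is the stiff one. I led it shut by the bar and laid the case in the red tray.
- **Case from the blue tray:** I set it on the mat and raised its lid to about 45°. It fell shut on its own, so it is the good one and stays on the mat.

**Last checks:**
- **Red tray:** the stiff case is shut at about (490, -337) mm, about 20 mm to -x of the tray's centre.
- **Mat:** the good case is shut at about (566, 17) mm, near 50 mm to +y of the mat's middle.
- **Other things:** the bottle, jar, cartons and cup look unmoved in both cameras. I judged that by eye and did not measure it.
- **Arm:** the gripper is open and well above everything, with the force reading near zero.

No check failed. The cameras agreed to within a few millimetres. The scene camera saw the tray case's lid only in part, so that position comes from the side view and from both cameras' views of the bar.

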